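# Pack the archive's inspection kit into its transit tray

## Task

Pack the inspection kit: set the small round loupe, the square thread counter and the small oblong climate logger each upright into the nest of its own shape in the transit tray, gently and without dropping them, and leave the oversized loupe and the oversized logger alone where they are. Then fit the cover plate on the filled tray, so that both pins come up through its two holes and it lies flat on both posts, and let go.

Things in the scene. Friction and masses are not known exactly. Their poses are not given: they have to be found in the camera images.
- tray: Transit tray, fixed: grey board 96 (x) x 284 (y) x 6 mm, no walls, three white nest blocks in a row along y. At x = 0, y = +-125 mm stand two 20 mm thick posts, flat shoulder 48 mm above the table; from each shoulder's middle a pin, 8 mm diameter, rises 20 mm more (top 68 mm), last 6 mm tapering to 3 mm. Origin: centre of the underside; z up.
- nest_round: White nest block 88 (x) x 73 (y) x 12 mm, fixed on the tray's board (top 18 mm above the table), axes as the tray's, with a round recess 56 mm across, 8 mm deep (floor 4 mm above the block's underside, 10 mm above the table). Origin: centre of the underside, below the recess's middle. The three nests stand in any order, 74 mm apart.
- nest_square: Nest block, like the round one in size and mounting, with a square recess 56 x 56 mm, sides along its x and y, 8 mm deep. Origin: centre of its underside, below the middle of the recess.
- nest_oblong: Nest block, like the round one in size and mounting, with an oblong recess 74 mm along its x and 40 mm along its y, 8 mm deep. Origin: centre of its underside, below the middle of the recess.
- loupe: Small round loupe: black upright cylinder 46 mm in diameter, 32 mm high, glass on top. Loose, about 90 g, standing on the table. Belongs in the round nest. Origin: centre of its underside; z up.
- counter: Square thread counter (stand magnifier): black block 46 x 46 mm, 32 mm high, with a square glass on top. Loose, about 80 g. Belongs in the square nest, sides parallel to the nest's, any of the four ways round. Origin: centre of its underside; x and y along its sides, z up.
- logger: Small oblong climate logger: white plastic block 64 mm (its x) x 30 mm (its y), 32 mm high, grey display on top. Loose, about 80 g. Belongs in the oblong nest, its x along the nest's x, either way round. Origin: centre of its underside; z up.
- big_loupe: Look-alike, to be left alone: oversized round loupe, black, 64 mm in diameter, 32 mm high; too large for any nest. Origin: centre of its underside.
- big_logger: Look-alike, to be left alone: oversized white logger, 92 mm (its x) x 34 mm (its y), 32 mm high; too long for any nest. Origin: centre of its underside.
- cover: Cover plate, loose, aluminium, 56 (x) x 280 (y) x 6 mm, 220 g, flat on the table; 12 mm through holes at x = 0, y = +-125 mm. Upright black grip bar on its middle, 16 (x) x 60 (y) mm, top 36 mm above the plate's underside; pinch it across x. Fitted: underside on the shoulders, y along the tray's y, either way round, 6 mm above the kit. Origin: centre of underside; z up.

How it is judged (in metres and radians):
On the way, in this order (a step that is already met when the one before it is completed fails the run):
1. loupe, thread counter and logger each lie in their own nest, let go, with the cover not yet on the tray (horizontal distance between loupe and nest_round below 0.01 m and z of loupe in the frame of nest_round between 0.001 and 0.007 m and angle between each of loupe, counter, logger's own z axis and vertical below 0.1 rad and horizontal distance between counter and nest_square below 0.01 m and z of counter in the frame of nest_square between 0.001 and 0.007 m and horizontal distance between logger and nest_oblong below 0.01 m and z of logger in the frame of nest_oblong between 0.001 and 0.007 m and contact force between the fingers and loupe below 0.1 N and contact force between the fingers and counter below 0.1 N and contact force between the fingers and logger below 0.1 N and horizontal distance between cover and tray above 0.05 m), for 0.2 s.
2. the cover lies flat on both posts over the filled tray, both pins through its holes (horizontal distance between cover and tray below 0.005 m and angle between the y axis of cover and the y axis of tray, either way round below 0.05 rad and z of cover in the frame of tray between 0.045 and 0.051 m and angle between cover's own z axis and vertical below 0.03 rad and horizontal distance between loupe and nest_round below 0.01 m and z of loupe in the frame of nest_round between 0.001 and 0.007 m and angle between each of loupe, counter, logger's own z axis and vertical below 0.1 rad and horizontal distance between counter and nest_square below 0.01 m and z of counter in the frame of nest_square between 0.001 and 0.007 m and horizontal distance between logger and nest_oblong below 0.01 m and z of logger in the frame of nest_oblong between 0.001 and 0.007 m), for 0.2 s.
At the end, for the whole second after the job is handed in: Each kit item upright (0.1 rad) on its own nest's floor, within 10 mm of its centre; cover underside 45 to 51 mm above the tray's, level (0.03 rad), centred within 5 mm, aligned within 0.05 rad; both oversized look-alikes within 25 mm of their start; all at rest (0.02 m/s) (all of step 2 and linear speed of each of loupe, counter, logger, cover, big_loupe, big_logger below 0.02 m/s and distance of each of big_loupe, big_logger from where it was at the start of the episode below 0.025 m); the robot touches nothing.
It fails at once if the oversized loupe is shifted by more than 25 mm (distance of big_loupe from where it was at the start of the episode above 0.025 m).
It fails at once if the oversized logger is shifted by more than 25 mm (distance of big_logger from where it was at the start of the episode above 0.025 m).
It fails at once if the small loupe is dropped (falls faster than 0.7 m/s within 50 mm of the table: a drop of more than about 30 mm) (height (world z) of loupe below 0.05 m and linear speed of loupe above 0.7 m/s).
It fails at once if the thread counter is dropped (falls faster than 0.7 m/s within 50 mm of the table: a drop of more than about 30 mm) (height (world z) of counter below 0.05 m and linear speed of counter above 0.7 m/s).
It fails at once if the small logger is dropped (falls faster than 0.7 m/s within 50 mm of the table: a drop of more than about 30 mm) (height (world z) of logger below 0.05 m and linear speed of logger above 0.7 m/s).
It also fails if it takes over 102 s, if anything falls off the work surface, if the arm or the gripper's body presses on something with over 40 N, if the wrist force passes 120 N, or if a joint passes its speed limit or range.

## Robot

A 6-joint arm with a two-finger parallel gripper is mounted at the origin on the work surface. World frame = base frame: x ahead of the robot, y to its left, z up, the work surface at z = 0. Lengths are in mm, angles in rad, forces in N, time in s.
With the tool pointing down it reaches from about 350 to 1000 mm from the base axis. Payload 7.1 kg.
Tool frame: the origin (TCP) lies midway between the tips of the shut fingers; the grasp point (between the pads) lies 19 mm behind it (arm.grip_depth is the distance from the TCP to the grasp point, in mm); z points along the fingers, y is the line along which they close (so a half turn about z gives the same grasp; the last joint's range is limited). The gripper opens to 85 mm and grips with 20 to 120 N. Pads are 22 mm wide; open, the fingers measure 114 mm over their backs; the gripper's body (76 mm by 85 mm) begins 54 mm behind the grasp point. The pads swing forward as they close: fully open they stand 13 mm farther back than shut.
Start: joints at [1.118, 0.423, 1.63, -0, 1.089, -0.019], TCP at [262.669, 567.107, 231.319] pointing down, gripper open.
Joint ranges: [-3, 3], [-0.9, 2.11], [0.09, 2.58], [-1.31, 4.45], [0.11, 2.69], [-2.54, 2.54]. Speed limits (rad/s): [2.39, 2.39, 3.01, 3.14, 3.14, 3.14].

## Interface

Orientations are given as a rotation vector (axis times angle).
In Python, from plant import arm, viewer gives the robot as it stands.
- The arm moves only by the tool arm_command, never from a script. Its argument "plan" is one flat list of numbers, 4 for each row, row after row: the shift along the world's x, y, z as a fraction of full scale, then the turn about the world's z as a fraction of full scale. A call has 1 to 20 rows; each row shifts and turns the commanded pose from where the row before left it; what a row does not reach is not made up. Full scale, the value 1, is 0.02 m for a shift and 0.08 rad for a turn. A row lasts 1/12 s, in which the tool goes at most 41.7 mm and 7.16 degrees, less where a joint would pass 70% of its speed; a pose out of reach is approached as far as the arm can. A call with a number of a shift or a turn outside -1 to 1 is refused whole. A call with a gripper value outside its range is refused whole. "jaw" is the closure, from 0 (fully open) to 1 (shut), set as the call begins (left out, the last holds). The fingers move at their own pace and stop on an object; the grip force is fixed at half the most. Time passes only in rows, so rows that do not move let the fingers close. It gives the time, the measured TCP pose, the force, the opening and the grip force at its end, in the units of the state.
- arm.get_state(): the state, without advancing time (a new reading comes with each control period).
- viewer.grab_frame(name): name is "scene" or "side" or "wrist"; returns (picture, depth): 480x640x3 uint8, red, green, blue; 480x640 float32, mm along the optical axis (not along the pixel's ray), 0 where there is no reading.
- viewer.camera_model(name): a dict with "intrinsics" (3x3 intrinsics, pixels), "eye" and "attitude" of the camera in the world. Camera axes: x right, y up, looking along -z (the intrinsics and any distortion apply to the point x, -y, -z); pixel columns grow to the right and rows downward; lengths in mm; the calibration is good to about 2 mm. A picture is of the moment at which its call begins: read the wrist's pose just before it. camera_model takes no time and is no camera call; for the wrist camera it gives the pose at the moment of the call.
- arm.hand_in(): hands the job in; it is judged then, once.
The state is a dict: "time_s": time; "joint_positions": joint angles; "joint_vel": joint speeds; "joint_efforts": joint torques, N m; "eef_pos": TCP position; "tcp_rot": TCP orientation; "contact_force": force on the tool from outside, world axes, zero at the start; "ft_torque": the same for the moment, N m; "width": opening from 0.0 (shut) to 1.0 (fully open); "finger_force": force on a finger pad.
Only numpy, scipy, OpenCV 4.12 (cv2) and the standard library are available. Lean on these libraries where they do the work, as an engineer would, in place of code of your own. Each camera call takes 0.05 s, during which the arm holds its last target. There are 200 camera calls.

## Working session

There is one attempt and no reset: what is moved stays moved. The work goes in short steps, Python scripts to look and compute and a tool call to move; the robot and the scene stay as the last step left them, time stands still between calls to the robot, and variables do not carry over. Pictures are saved under pics/ and viewed, at most 14 in all, crops included, and the job is handed in when it is done.

Besides the shell and the picture viewer there is one more tool, called after "Request:" by a JSON object that holds its "name" and its "arguments". arm_command: Moves the arm, as the interface text tells. Shift numbers are shares of 0.02 m and turn numbers shares of 0.08 rad, none past 1 either way. Its arguments: {"type":"object","properties":{"plan":{"type":"array"},"jaw":{"type":"number"}},"required":["plan"]}

```bash
mkdir -p pics; ls; cat > h.py <<'E'
import numpy as np, cv2
from plant import arm, viewer
def cam(n):
    m=viewer.camera_model(n); return m
E
python3 - <<'E'
from h import *
import pickle
print(arm.get_state())
for n in ("scene","side","wrist"):
    m=cam(n); print(n,m)
    p,d=viewer.grab_frame(n); cv2.imwrite(f"pics/{n}0.png",p[:,:,::-1]); np.savez(f"{n}0.npz",p=p,d=d)
E
```

```text
pics
{'time_s': 0.0, 'joint_positions': array([ 1.11798806e+00,  4.23886939e-01,  1.63069579e+00,  6.65134670e-06,
        1.08858209e+00, -1.90118216e-02]), 'joint_vel': array([ 0.0027698 , -0.00143837,  0.00158155,  0.00074561, -0.00018361,
        0.00233644]), 'joint_efforts': array([ 1.07799046e-03, -5.57369792e+01, -2.81751287e+01,  6.72527079e-06,
        7.09955755e-03, -3.67865516e-05]), 'eef_pos': array([262.44106576, 566.62584859, 230.51462524]), 'tcp_rot': array([-6.75999881e-01, -3.06761766e+00,  2.39871494e-03]), 'contact_force': array([ 0.10175605,  1.17321229, -0.51287753]), 'ft_torque': array([-0.00312754, -0.04013989,  0.02751608]), 'finger_force': 0.0, 'width': 0.9991603108941723}
scene {'intrinsics': array([[511.11844924,   0.        , 316.72985008],
       [  0.        , 511.11844924, 243.11286507],
       [  0.        ,   0.        ,   1.        ]]), 'eye': array([1135.1459714 , -116.00130311,  830.04841171]), 'attitude': array([0.52654488, 0.45513679, 1.32726058])}
side {'intrinsics': array([[468.94828936,   0.        , 319.20250376],
       [  0.        , 468.94828936, 242.35103262],
       [  0.        ,   0.        ,   1.        ]]), 'eye': array([ 243.32916118, -654.52668975,  696.10500698]), 'attitude': array([ 0.83193621, -0.19575569, -0.40787034])}
wrist {'intrinsics': array([[424.06988582,   0.        , 319.12864305],
       [  0.        , 424.06988582, 239.63045982],
       [  0.        ,   0.        ,   1.        ]]), 'eye': array([201.46362439, 595.60345967, 372.89183191]), 'attitude': array([-0.24287485, -0.15367268,  1.12980492])}
```

View pics/scene0.png

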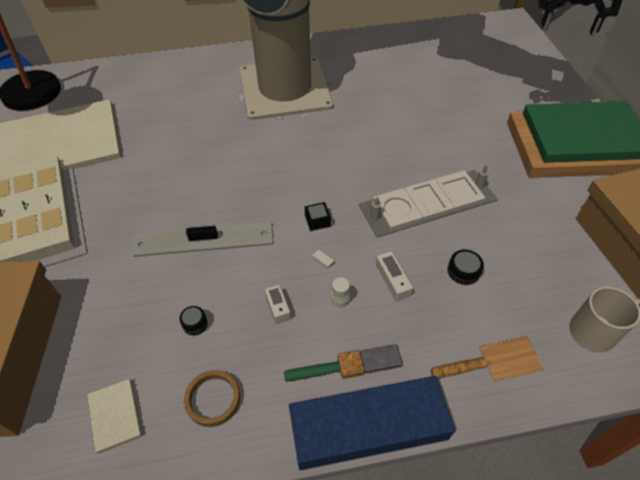

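View pics/side0.png

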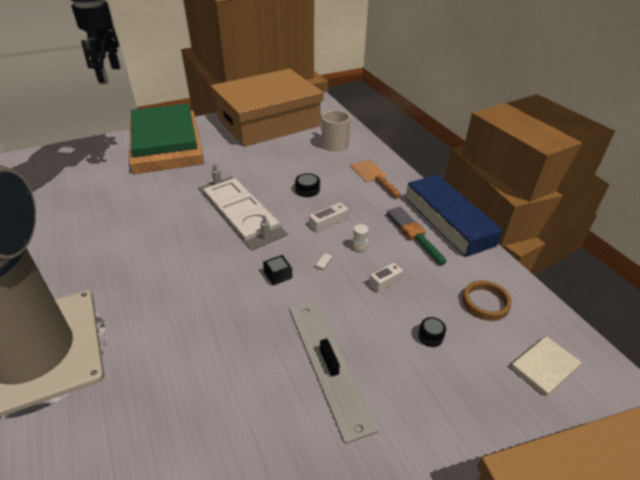

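The scene view shows the tray at about (428,200), with the nests in the order round, oblong?, square. The cover is at (203,238), counter (317,215), small loupe (193,320), small logger (277,303), big logger (394,275) and big loupe (466,266). A bottle at (341,291) and a small white chip at (323,258) are clutter.

```bash
cat >> h.py <<'E'
from scipy.spatial.transform import Rotation as R
def cloud(m,d):
    K=m["intrinsics"]; v,u=np.mgrid[0:480,0:640]
    c=np.stack([(u-K[0,2])/K[0,0]*d,-(v-K[1,2])/K[1,1]*d,-d],-1)
    w=c@R.from_rotvec(m["attitude"]).as_matrix().T+m["eye"]
    w[d<=0]=np.nan; return w
def ray(m,u,v,z):
    K=m["intrinsics"]
    c=np.array([(u-K[0,2])/K[0,0],-(v-K[1,2])/K[1,1],-1.])
    w=R.from_rotvec(m["attitude"]).as_matrix()@c
    return m["eye"]+w*(z-m["eye"][2])/w[2]
def proj(m,p):
    K=m["intrinsics"]; c=(np.atleast_2d(p)-m["eye"])@R.from_rotvec(m["attitude"]).as_matrix()
    return np.stack([K[0,2]-K[0,0]*c[:,0]/c[:,2],K[1,2]+K[1,1]*c[:,1]/c[:,2]],-1)
E
python3 - <<'E'
from h import *
for n in ("scene","side"):
    f=np.load(n+"0.npz"); w=cloud(cam(n),f["d"])
    z=w[...,2]; ws=(w[...,0]>250)&(w[...,0]<850)&(abs(w[...,1])<450)
    print(n,"table z",np.nanmedian(z[ws]))
    for lo,hi in ((27,42),(12,24),(4,11)):
        nl,l,st,ce=cv2.connectedComponentsWithStats((ws&(z>lo)&(z<hi)).astype(np.uint8))
        for i in range(1,nl):
            if st[i,4]<120: continue
            q=w[l==i]; (c,s,a)=cv2.minAreaRect(q[:,:2].astype(np.float32))
            print(lo,ce[i].round(),st[i,4],"med",np.median(q,0).round(1),"rect",np.round(c,1),np.round(s,1),round(a,1))
E
```

```text
scene table z -1.358385101405247
27 [317. 212.] 390 med [ 4.666e+02 -2.000e-01  3.050e+01] rect [464.7   0.6] [48.4 46.8] 6.2
27 [200. 230.] 232 med [ 468.8 -237.3   33.1] rect [ 466.9 -237.8] [59.4 17.8] 84.0
27 [466. 263.] 747 med [647.  252.8  31.2] rect [645.8 253.4] [62.6 63.7] 56.2
27 [394. 272.] 722 med [639.5 114.2  30.5] rect [637.  113.9] [92.8 34.9] 9.7
27 [277. 301.] 490 med [ 657.8 -110.5   30.3] rect [ 656.2 -110.4] [64.5 29.9] 9.9
27 [191. 317.] 464 med [ 660.8 -263.4   30.6] rect [ 659.1 -263.3] [44.3 46.2] 83.5
27 [587. 332.] 226 med [827.1 397.6  34.4] rect [819.3 403. ] [69.4 24.5] 15.2
12 [428. 199.] 2041 med [465.5 232.4  16.1] rect [459.8 251.2] [ 92.2 241.7] 8.9
12 [393. 284.] 138 med [667.  102.7  18.3] rect [646.5 101.1] [93.3 31.9] 31.2
12 [462. 276.] 128 med [669.5 236.2  17.8] rect [659.7 242.3] [62.8 28.3] 52.5
12 [583. 337.] 176 med [827.9 398.3  18.2] rect [819.3 403. ] [69.3 22.8] 14.6
12 [352. 363.] 1937 med [794.2   5.   16.6] rect [793.3 -19.4] [ 41.9 200. ] 0.1
12 [458. 367.] 560 med [835.6 170.7  16.6] rect [834.5 172.5] [18.7 95.3] 1.3
12 [211. 3
[... 1825 characters left out ...]
-247.8   19.6] rect [ 804.  -242.6] [89.3 88.2] 47.6
12 [546. 364.] 1975 med [ 797.5 -402.7   14.5] rect [ 801.1 -401.5] [103.4  70.2] 11.3
4 [249. 228.] 627 med [450.8 125.    6.6] rect [459.1 238.7] [ 96.5 284.8] 10.0
4 [226. 192.] 159 med [447.5 319.3   9.8] rect [450.5 320.4] [53.3 47.7] 9.1
4 [239. 206.] 154 med [459.9 247.   10. ] rect [462.7 247.6] [72.5 33.6] 10.0
4 [413. 239.] 123 med [773.9 -24.5   8.5] rect [777.3 -24.1] [ 15.2 198.6] 6.6
4 [253. 222.] 127 med [469.7 177.6  10. ] rect [470.1 175.9] [46.7 41.9] 60.4
4 [334. 375.] 4080 med [ 460.8 -277.1    6.5] rect [ 465.  -239.3] [282.2  57.6] 85.0
4 [531. 382.] 123 med [ 753.9 -417.5    7.8] rect [ 754.7 -414.8] [25.2 73.4] 29.5
```

Both views agree to within about 3 mm. Next I move over the tray, turn the closing direction to the tray's x axis, and look with the wrist camera.

Request:
{"name": "arm_command", "arguments": {"plan": [0.55,-0.99,0,-0.675,0.55,-0.99,0,-0.675,0.55,-0.99,0,-0.675,0.55,-0.99,0,-0.675,0.55,-0.99,0,-0.675,0.55,-0.99,0,-0.675,0.55,-0.99,0,-0.675,0.55,-0.99,0,-0.675,0.55,-0.99,0,-0.675,0.55,-0.99,0,-0.675,0.55,-0.99,0,-0.675,0.55,-0.99,0,-0.675,0.55,-0.99,0,-0.675,0.55,-0.99,0,-0.675,0.55,-0.99,0,-0.675,0.55,-0.99,0,-0.675,0.55,-0.99,0,-0.675,0.55,-0.99,0,-0.675,0,0,0,0,0,0,0,0], "jaw": 0}}

```text
time_s: 1.82
eef_pos: [460.9, 210.0, 231.2]
tcp_rot: [-2.033, -2.395, 0.0]
contact_force: [-0.2, 0.1, -0.9]
width: 1.0
finger_force: 0.0
```

```bash
cat >> h.py <<'E'
def look(tag):
    m=cam("wrist"); s=arm.get_state(); p,d=viewer.grab_frame("wrist"); cv2.imwrite(f"pics/{tag}.png",p[:,:,::-1])
    Rm=R.from_rotvec(s["tcp_rot"]).as_matrix(); ty=Rm[:,1]
    print("t",s["time_s"],"tcp",s["eef_pos"].round(1),"toolY deg",round(np.degrees(np.arctan2(ty[1],ty[0])),2),"tz",Rm[:,2].round(3),"w",round(s["width"],3),"F",s["contact_force"].round(1))
    w=cloud(m,d); np.savez(tag+".npz",p=p,d=d,w=w,K=m["intrinsics"],eye=m["eye"],att=m["attitude"]); return m,p,d,w
def comps(w,bands=((27,42),(12,24),(4,11)),mn=400,mx=60000):
    z=w[...,2]; print("z mode",np.nanmedian(z))
    for lo,hi in bands:
        nl,l,st,ce=cv2.connectedComponentsWithStats(((z>lo)&(z<hi)).astype(np.uint8))
        for i in range(1,nl):
            if not mn<st[i,4]<mx: continue
            q=w[l==i]; (c,s,a)=cv2.minAreaRect(q[:,:2].astype(np.float32))
            print(lo,ce[i].round(),st[i,4],"med",np.median(q,0).round(1),"rect",np.round(c,1),np.round(s,1),round(a,1))
E
python3 - <<'E'
from h import *
m,p,d,w=look("w1"); print(m["eye"].round(1)); comps(w,((55,75),(44,54),(14,24),(5,13)),100)
E
```

```text
t 1.8167 tcp [460.9 210.  231.2] toolY deg 9.36 tz [-0.  0. -1.] w 1.0 F [-0.2  0.1 -0.9]
[450.2 277.  373.4]
z mode 0.2590405599431733
55 [323. 326.] 108 med [479.8 121.   62.9] rect [479.7 119.6] [7.9 6.8] 29.6
44 [323. 317.] 342 med [479.2 122.2  47.7] rect [480.2 119.7] [19.8 19.1] 0.6
14 [323.  69.] 5785 med [446.9 318.1  17.6] rect [447.4 315.3] [88.3 72.3] 9.4
14 [323. 207.] 10209 med [464.1 205.9  17.7] rect [465.7 205.5] [ 88.3 147.2] 9.6
14 [513. 179.] 399 med [615.3 259.2  18.8] rect [624. 256.] [63.6 27.4] 85.1
14 [511. 318.] 258 med [651.1 134.7  19.3] rect [652.  134.8] [48.8  1.7] 10.5
14 [439. 329.] 146 med [589.9 115.7  19.1] rect [590.3 108.6] [33.5  7.7] 86.4
14 [287. 393.] 309 med [461.   22.9  19. ] rect [460.7  22.8] [45.5  4.2] 6.9
5 [323.  11.] 1712 med [439.9 359.7   5.8] rect [440.8 355.6] [95.2 25.6] 10.1
5 [323.  71.] 5252 med [447.4 316.5   9.7] rect [447.4 315.7] [56.2 55.7] 9.4
5 [323. 165.] 4191 med [459.7 242.3   9.7] rect [459.7 241.8] [74.3 39.9] 9.4
5 [507. 176.] 253 med [614.3 259.8  10.7] rect [621.1 257.2] [59.6 21.3] 82.2
5 [271. 217.] 135 med [421.5 189.9   5.7] rect [422.5 188.7] [ 4.3 66.4] 9.5
5 [323. 250.] 2870 med [472.1 168.3   9.8] rect [471.9 168.1] [54.1 55.1] 77.7
5 [325. 301.] 1858 med [487.8 117.6   5.9] rect [477.1 139. ] [95.  72.2] 9.3
5 [506. 313.] 196 med [650.8 134.6   8.9] rect [652.6 134.9] [49.5  1.7] 9.2
5 [438. 323.] 117 med [590.3 117.5   8.8] rect [590.3 109.6] [33.2 10.2] 80.8
5 [287. 387.] 213 med [460.4  23.    8.8] rect [460.8  22.9] [44.9  3.1] 4.4
5 [387. 422.] 493 med [ 5.67e+02 -3.00e-01  1.12e+01] rect [564.2  -6.9] [41.5 20.5] 36.0
```

View pics/w1.png

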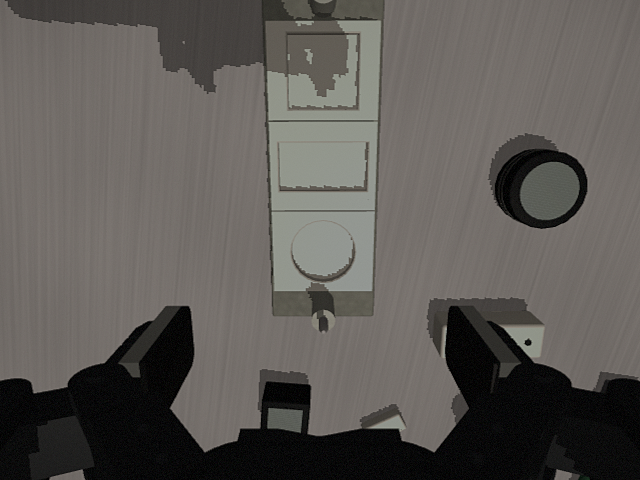

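The wrist view is clear: square nest at px (323,71), oblong (323,165), round (323,250), near pin (323,320). The angle is 9.4° and the tray centre is about (459.6, 242). Next is the counter.

Request:
{"name": "arm_command", "arguments": {"plan": [0,-0.95,0,0,0,-0.95,0,0,0,-0.95,0,0,0,-0.95,0,0,0,-0.95,0,0,0,-0.95,0,0,0,-0.95,0,0,0,-0.95,0,0,0,-0.95,0,0,0,-0.95,0,0,0,0,0,0,0,0,0,0]}}

```text
time_s: 2.87
eef_pos: [460.5, 21.1, 231.3]
tcp_rot: [-2.031, -2.396, -0.0]
contact_force: [0.6, 0.4, 0.6]
width: 0.996
finger_force: 0.0
```

```bash
python3 - <<'E'
from h import *
m,p,d,w=look("w2"); comps(w,((29,36),),300)
E
```

```text
t 2.8667 tcp [460.5  21.1 231.3] toolY deg 9.44 tz [-0.  0. -1.] w 0.996 F [0.6 0.4 0.6]
z mode 0.13189953427416867
29 [557. 127.] 5173 med [633.9 114.7  32.1] rect [634.7 114.7] [92.3 33.4] 9.4
29 [317. 231.] 2916 med [462.7   1.4  32.1] rect [4.629e+02 1.000e-01] [46.  46.3] 4.4
```

Request:
{"name": "arm_command", "arguments": {"plan": [0.03,-0.264,-0.8,-0.272,0.03,-0.264,-0.8,-0.272,0.03,-0.264,-0.8,-0.272,0.03,-0.264,-0.8,-0.272,0,0,-0.8,0,0,0,-0.8,0,0,0,-0.8,0,0,0,-0.8,0,0,0,-0.8,0,0,0,-0.8,0,0,0,-0.8,0,0,0,-0.8,0,0,0,-0.8,0,0,0,-0.8,0,0,0,0,0,0,0,0,0]}}

```text
time_s: 4.25
eef_pos: [462.6, 0.6, 6.8]
tcp_rot: [-2.13, -2.307, 0.002]
contact_force: [0.4, -0.1, 0.5]
width: 1.0
finger_force: 0.0
```

Request:
{"name": "arm_command", "arguments": {"plan": [0,0,0,0,0,0,0,0,0,0,0,0,0,0,0,0,0,0,0,0,0,0,0,0,0,0,0,0,0,0,0,0], "jaw": 1}}

```text
time_s: 4.92
eef_pos: [463.6, -0.3, 8.4]
tcp_rot: [2.133, 2.305, 0.002]
contact_force: [-0.3, 3.0, 9.2]
width: 0.521
finger_force: 61.8
```

Request:
{"name": "arm_command", "arguments": {"plan": [0,0,0.3,0,0,0,0.8,0,0,0,0.9,0,0,0,0.9,0,0,0,0.9,0,0,0,0.8,0,-0.0456,0.4,0,0.064,-0.0456,0.928,0,0.064,-0.0456,0.928,0,0.064,-0.0456,0.928,0,0.064,-0.0456,0.928,0,0.064,-0.0456,0.928,0,0.064,-0.0456,0.928,0,0.064,-0.0456,0.928,0,0.064,-0.0456,0.928,0,0.064,-0.0456,0.928,0,0.064,-0.0456,0.928,0,0.064,-0.0456,0.928,0,0.064,-0.0456,0.928,0,0.064,-0.0456,0.928,0,0.064]}}

```text
time_s: 6.58
eef_pos: [449.5, 249.9, 98.9]
tcp_rot: [-2.048, -2.381, 0.001]
contact_force: [0.7, -0.9, -0.9]
width: 0.525
finger_force: 61.4
```

Request:
{"name": "arm_command", "arguments": {"plan": [-0.0456,0.928,0,0.064,-0.0456,0.928,0,0.064,-0.0456,0.928,0,0.064,0,0.528,0,0,0,0,0,0,0,0,0,0,0,0,0,0]}}

```text
time_s: 7.17
eef_pos: [447.1, 314.2, 99.0]
tcp_rot: [-2.031, -2.397, 0.002]
contact_force: [0.1, -1.3, -0.7]
width: 0.523
finger_force: 61.4
```

```bash
python3 - <<'E'
from h import *
m,p,d,w=look("w3"); comps(w,((114,130),(80,110),(14,24),(5,13)),300)
E
```

```text
t 7.1667 tcp [447.1 314.2  99. ] toolY deg 9.45 tz [-0.001 -0.001 -1.   ] w 0.523 F [ 0.1 -1.3 -0.7]
z mode 0.2782820430239781
114 [319. 335.] 22116 med [447.1 319.4 122.7] rect [447.7 314.9] [72.4 46.8] 9.6
80 [319. 256.] 2031 med [443.8 337.3 101.8] rect [443.9 337.2] [45.   1.5] 9.8
14 [318. 213.] 6631 med [440.6 338.2  17.7] rect [446.3 320.7] [88.5 62.5] 9.8
14 [600. 359.] 929 med [619.7 276.5  18.9] rect [625.2 275.8] [44.8 10.7] 39.8
14 [318. 417.] 3570 med [465.  207.3  17.7] rect [464.2 213.8] [88.7 38.6] 11.2
5 [320. 150.] 7281 med [440.7 367.4   5.8] rect [438.9 365.1] [95.1 34.4] 9.4
5 [318. 222.] 5046 med [445.  327.6   9.7] rect [445.1 327.2] [56.5 29.1] 9.3
5 [591. 350.] 741 med [620.1 277.1   9.7] rect [627.4 275.8] [49.6 13.7] 35.9
```

View pics/w3.png

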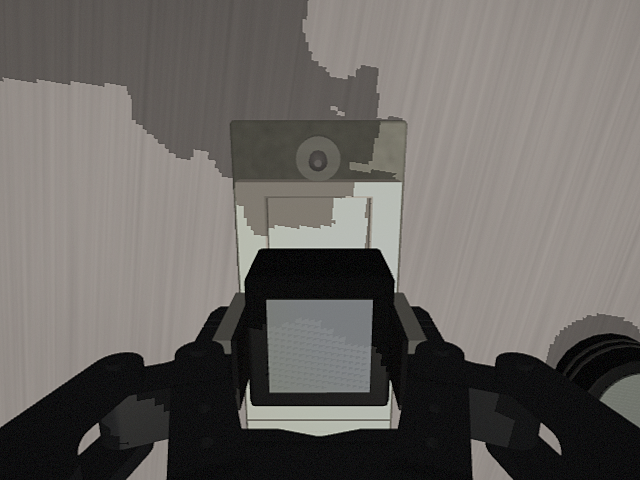

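The wrist view shows the counter held square between the pads, above the square recess at (318,235), with the far pin at (318,160). It is aligned to within 1 mm, so I lower it 80 mm and release.

Request:
{"name": "arm_command", "arguments": {"plan": [0,0.03,-0.5,0,0,0,-0.8,0,0,0,-0.8,0,0,0,-0.8,0,0,0,-0.5,0,0,0,-0.25,0,0,0,-0.15,0,0,0,-0.1,0,0,0,-0.1,0,0,0,0,0,0,0,0,0]}}

```text
time_s: 8.13
eef_pos: [447.9, 315.9, 19.8]
tcp_rot: [2.031, 2.397, 0.001]
contact_force: [0.5, -0.1, -0.8]
width: 0.527
finger_force: 61.4
```

Request:
{"name": "arm_command", "arguments": {"plan": [0,0,0,0,0,0,0,0,0,0,0,0,0,0,0,0], "jaw": 0.3}}

```text
time_s: 8.47
eef_pos: [447.7, 315.8, 19.6]
tcp_rot: [2.031, 2.397, 0.001]
contact_force: [-0.0, -1.0, 1.6]
width: 0.703
finger_force: 0.0
```

Request:
{"name": "arm_command", "arguments": {"plan": [0,0,0.2,0,0,0,0.5,0,0,0,1,0,0,0,1,0,0,0,1,0,0,0,1,0,0,0,1,0,0,0,1,0,0,0,1,0,0,0,0,0]}}

```text
time_s: 9.3
eef_pos: [449.6, 317.1, 178.1]
tcp_rot: [2.029, 2.395, 0.011]
contact_force: [1.2, 0.8, 0.5]
width: 0.704
finger_force: 0.0
```

```bash
python3 - <<'E'
from h import *
m,p,d,w=look("w4"); comps(w,((38,46),(14,24),(5,13)),300)
E
```

```text
t 9.3 tcp [449.6 317.1 178.1] toolY deg 9.45 tz [ 0.006  0.004 -1.   ] w 0.704 F [1.2 0.8 0.5]
z mode 0.24051103533673768
38 [315. 225.] 4429 med [448.5 318.1  42.1] rect [448.7 316.9] [46.1 45.7] 9.6
14 [314. 302.] 16761 med [459.1 261.1  17.7] rect [459.5 241.9] [ 88.4 221.9] 9.5
14 [525. 315.] 630 med [617.1 271.7  19. ] rect [627.6 263.5] [64. 31.] 59.1
14 [505. 460.] 317 med [644.9 133.6  19.4] rect [644.4 133.4] [31.9  3.3] 10.1
5 [314. 147.] 4105 med [442.  367.1   5.8] rect [439.5 361.7] [95.3 41. ] 9.3
5 [303. 205.] 923 med [426.3 331.    9.8] rect [447.4 314.5] [56.4 55.2] 9.8
5 [314. 312.] 4177 med [459.7 240.1   9.8] rect [459.9 240.3] [74.2 38.4] 9.4
5 [518. 309.] 444 med [616.8 271.5  10.1] rect [626.1 264.2] [63.  26.5] 59.5
5 [314. 393.] 2855 med [472.2 166.3   9.8] rect [471.7 166.5] [52.9 53.7] 60.2
```

The counter is seated (top at 42 mm, offset under 2 mm). Next is the logger.

Request:
{"name": "arm_command", "arguments": {"plan": [0.517,-0.99,0.05,0,0.517,-0.99,0.05,0,0.517,-0.99,0.05,0,0.517,-0.99,0.05,0,0.517,-0.99,0.05,0,0.517,-0.99,0.05,0,0.517,-0.99,0.05,0,0.517,-0.99,0.05,0,0.517,-0.99,0.05,0,0.517,-0.99,0.05,0,0.517,-0.99,0.05,0,0.517,-0.99,0.05,0,0.517,-0.99,0.05,0,0.517,-0.99,0.05,0,0.517,-0.99,0.05,0,0.517,-0.99,0.05,0,0.517,-0.99,0.05,0,0.517,-0.99,0.05,0,0.517,-0.99,0.05,0,0.517,-0.99,0.05,0], "jaw": 0}}

```text
time_s: 11.02
eef_pos: [654.0, -81.2, 192.4]
tcp_rot: [-2.03, -2.396, 0.001]
contact_force: [0.6, -0.4, -0.0]
width: 1.003
finger_force: 0.0
```

Request:
{"name": "arm_command", "arguments": {"plan": [0,-0.2,0,0,0,0,0,0,0,0,0,0,0,0,0,0]}}

```text
time_s: 11.35
eef_pos: [653.5, -83.3, 192.8]
tcp_rot: [-2.029, -2.396, 0.001]
contact_force: [1.1, -0.5, -0.2]
width: 1.002
finger_force: 0.0
```

```bash
python3 - <<'E'
from h import *
m,p,d,w=look("w5"); comps(w,((29,36),(42,60)),100)
E
```

```text
t 11.35 tcp [653.5 -83.3 192.8] toolY deg 9.49 tz [-0.001  0.    -1.   ] w 1.002 F [ 1.1 -0.5 -0.2]
z mode 0.27844101854884684
29 [602. 188.] 1491 med [850.  -26.7  32.5] rect [850.4 -33. ] [  3.4 171. ] 0.2
29 [313. 252.] 3125 med [ 653.7 -109.2   31.9] rect [ 653.8 -109.9] [63.9 29.3] 9.6
29 [ 57. 359.] 1160 med [ 467.2 -231.1   34.9] rect [ 465.2 -234.6] [54.5 16.7] 85.7
29 [290. 417.] 1366 med [ 657.9 -255.7   32.4] rect [ 657.9 -255.4] [44.7 29.7] 2.2
42 [349.  90.] 2069 med [658.    6.   54.6] rect [658.1   5.9] [30.2 31.5] 11.0
42 [616. 247.] 7721 med [859.8 -71.9  49.7] rect [853.2 -54. ] [ 47.3 154.6] 19.3
```

View pics/w5.png

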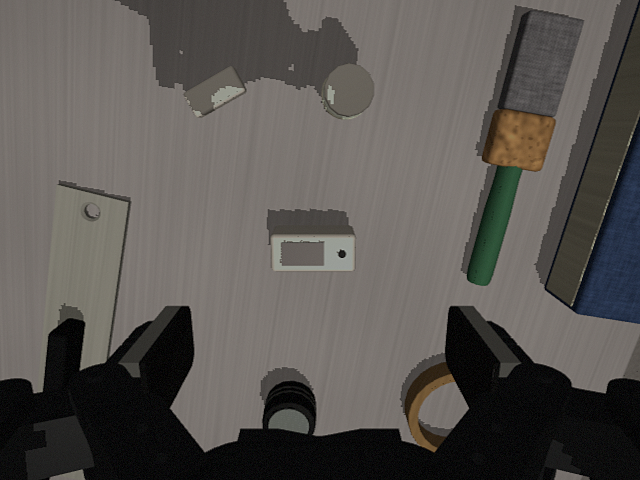

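The logger is at px (313,252), world (653.8,-109.9), and already aligned with the tool.

Request:
{"name": "arm_command", "arguments": {"plan": [0.004,-0.333,-0.2,0,0.004,-0.333,-0.5,0,0.004,-0.333,-0.8,0,0.004,-0.333,-0.8,0,0,0,-0.8,0,0,0,-0.8,0,0,0,-0.8,0,0,0,-0.8,0,0,0,-0.8,0,0,0,-0.8,0,0,0,-0.8,0,0,0,-0.8,0,0,0,-0.5,0,0,0,0,0,0,0,0,0]}}

```text
time_s: 12.65
eef_pos: [654.2, -110.9, 8.6]
tcp_rot: [-2.03, -2.396, 0.001]
contact_force: [0.2, 0.7, 0.1]
width: 1.001
finger_force: 0.0
```

Request:
{"name": "arm_command", "arguments": {"plan": [0,0,0,0,0,0,0,0,0,0,0,0,0,0,0,0,0,0,0,0,0,0,0,0], "jaw": 1}}

```text
time_s: 13.15
eef_pos: [655.8, -111.2, 10.8]
tcp_rot: [2.029, 2.395, 0.002]
contact_force: [-0.6, -0.6, 6.1]
width: 0.734
finger_force: 67.3
```

Request:
{"name": "arm_command", "arguments": {"plan": [0,0,0.3,0,0,0,0.8,0,0,0,0.9,0,0,0,0.9,0,0,0,0.9,0,0,0,0.7,0,-0.25,0.45,0,0,-0.539,0.977,0,0,-0.539,0.977,0,0,-0.539,0.977,0,0,-0.539,0.977,0,0,-0.539,0.977,0,0,-0.539,0.977,0,0,-0.539,0.977,0,0,-0.539,0.977,0,0,-0.539,0.977,0,0,-0.539,0.977,0,0,-0.539,0.977,0,0,-0.539,0.977,0,0,-0.539,0.977,0,0]}}

```text
time_s: 14.82
eef_pos: [507.8, 153.2, 98.9]
tcp_rot: [-2.03, -2.396, 0.001]
contact_force: [0.6, -0.1, -1.0]
width: 0.736
finger_force: 66.5
```

Request:
{"name": "arm_command", "arguments": {"plan": [-0.539,0.977,0,0,-0.539,0.977,0,0,-0.539,0.977,0,0,-0.539,0.977,0,0,-0.29,0.527,0,0,0,0,0,0,0,0,0,0,0,0,0,0]}}

```text
time_s: 15.48
eef_pos: [460.7, 240.4, 99.2]
tcp_rot: [2.031, 2.397, -0.0]
contact_force: [-0.2, -0.5, -0.7]
width: 0.734
finger_force: 66.5
```

```bash
python3 - <<'E'
from h import *
m,p,d,w=look("w6"); comps(w,((115,140),(60,110),(38,46),(14,24),(5,13)),300)
E
```

```text
t 15.4833 tcp [460.7 240.4  99.2] toolY deg 9.46 tz [-0. -0. -1.] w 0.734 F [-0.2 -0.5 -0.7]
z mode 0.8128066472614819
115 [319. 336.] 22021 med [460.7 244.7 120.5] rect [461.2 241.5] [90.4 30.7] 9.5
60 [319. 276.] 3185 med [458.9 256.  101.4] rect [458.8 255.7] [62.6  2.2] 9.2
38 [319.  98.] 10821 med [448.4 317.3  42.1] rect [448.5 316.4] [46.2 45.8] 9.4
14 [316.  99.] 13966 med [446.5 319.3  17.6] rect [447.1 315.2] [88.4 72.9] 9.5
14 [316. 204.] 6722 med [454.2 267.9  17.6] rect [457.4 254.1] [88.4 49.3] 9.6
14 [601. 261.] 1235 med [614.  261.   19.1] rect [620.5 254. ] [21.6 60.2] 0.5
14 [317. 401.] 4308 med [476.9 143.3  17.7] rect [475.2 146.7] [88.3 29.6] 9.2
14 [317. 427.] 308 med [478.5 127.6  18.6] rect [479.  125.1] [19.7  9.4] 8.3
14 [510. 455.] 356 med [602.6 126.2  19.4] rect [602.6 126. ] [22.2  3.3] 6.7
5 [317.  13.] 3472 med [442.2 358.6   5.8] rect [439.9 358.9] [94.9 12.5] 9.6
5 [293. 130.] 1624 med [427.7 292.9   9.7] rect [447.2 315.1] [56.6 56.3] 9.5
5 [316. 238.] 7490 med [459.1 244.5   9.7] rect [459. 244.] [74.4 33.9] 9.6
5 [592. 254.] 950 med [614.3 262.4  10. ] rect [621.7 257.2] [61.3 23.4] 81.8
5 [316. 387.] 1332 med [475.  149.2   9.9] rect [475.3 148.8] [49.6 15.8] 10.7
5 [356. 423.] 669 med [505.1 124.    5.9] rect [504.7 122.7] [44.5 16.2] 5.2
5 [277. 423.] 626 med [454.4 114.9   5.9] rect [455.6 114.5] [45.1 15. ] 14.5
```

View pics/w6.png

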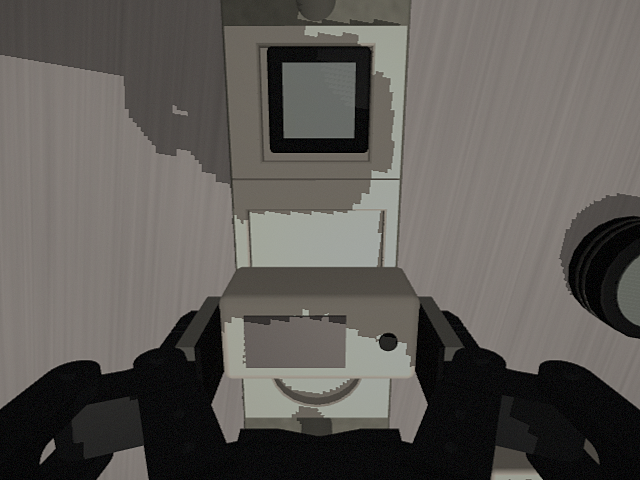

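The logger is held level over the oblong recess at (318,240) and the counter is seated at (319,98). I lower it 78 mm with a 1 mm correction.

Request:
{"name": "arm_command", "arguments": {"plan": [-0.03,0.02,-0.5,0,-0.03,0,-0.8,0,0,0,-0.8,0,0,0,-0.8,0,0,0,-0.5,0,0,0,-0.2,0,0,0,-0.1,0,0,0,-0.1,0,0,0,-0.1,0,0,0,0,0,0,0,0,0]}}

```text
time_s: 16.45
eef_pos: [459.7, 241.4, 21.8]
tcp_rot: [2.031, 2.397, 0.001]
contact_force: [-0.2, 0.9, -1.2]
width: 0.73
finger_force: 66.5
```

Request:
{"name": "arm_command", "arguments": {"plan": [0,0,0,0,0,0,0,0,0,0,0,0,0,0,0,0], "jaw": 0.1}}

```text
time_s: 16.78
eef_pos: [459.6, 241.3, 21.6]
tcp_rot: [2.031, 2.397, 0.001]
contact_force: [0.2, -0.1, 0.5]
width: 0.902
finger_force: 0.0
```

Request:
{"name": "arm_command", "arguments": {"plan": [0,0,0.2,0,0,0,0.5,0,0,0,1,0,0,0,1,0,0,0,1,0,0,0,1,0,0,0,1,0,0,0,1,0,0,0,1,0,0,0,0,0]}}

```text
time_s: 17.62
eef_pos: [461.5, 242.2, 179.8]
tcp_rot: [2.029, 2.395, 0.01]
contact_force: [0.5, 0.9, 0.3]
width: 0.9
finger_force: 0.0
```

```bash
python3 - <<'E'
from h import *
m,p,d,w=look("w7"); comps(w,((38,46),),300)
E
```

```text
t 17.6167 tcp [461.5 242.2 179.8] toolY deg 9.45 tz [ 0.006  0.003 -1.   ] w 0.9 F [0.5 0.9 0.3]
z mode 0.339682284496007
38 [316. 109.] 5457 med [448.6 317.   42.1] rect [448.7 316.3] [46.1 45.9] 9.4
38 [315. 224.] 3948 med [460.3 243.4  41.9] rect [460.5 242.6] [64.  29.8] 9.5
```

The logger is seated. Now the loupe.

Request:
{"name": "arm_command", "arguments": {"plan": [0.41,-0.98,0.02,0,0.41,-0.98,0.02,0,0.41,-0.98,0.02,0,0.41,-0.98,0.02,0,0.41,-0.98,0.02,0,0.41,-0.98,0.02,0,0.41,-0.98,0.02,0,0.41,-0.98,0.02,0,0.41,-0.98,0.02,0,0.41,-0.98,0.02,0,0.41,-0.98,0.02,0,0.41,-0.98,0.02,0,0.41,-0.98,0.02,0,0.41,-0.98,0.02,0,0.41,-0.98,0.02,0,0.41,-0.98,0.02,0,0.41,-0.98,0.02,0,0.41,-0.98,0.02,0,0.41,-0.98,0.02,0,0.41,-0.98,0.02,0], "jaw": 0}}

```text
time_s: 19.33
eef_pos: [623.0, -151.7, 182.3]
tcp_rot: [-2.03, -2.396, 0.001]
contact_force: [0.1, -0.1, -0.4]
width: 1.0
finger_force: 0.0
```

Request:
{"name": "arm_command", "arguments": {"plan": [0.41,-0.98,0,0,0.41,-0.98,0,0,0.41,-0.98,0,0,0.41,-0.98,0,0,0,0,0,0,0,0,0,0,0,0,0,0]}}

```text
time_s: 19.92
eef_pos: [655.3, -228.6, 182.3]
tcp_rot: [-2.03, -2.395, 0.001]
contact_force: [0.8, 0.9, 0.7]
width: 1.004
finger_force: 0.0
```

```bash
python3 - <<'E'
from h import *
m,p,d,w=look("w8"); comps(w,((29,36),),300)
E
```

```text
t 19.9167 tcp [ 655.3 -228.6  182.3] toolY deg 9.44 tz [-0.002  0.001 -1.   ] w 1.004 F [0.8 0.9 0.7]
z mode 0.2251138017345511
29 [ 46. 188.] 2006 med [ 467.3 -235.6   34.8] rect [ 464.8 -237.5] [59.6 17.1] 84.6
29 [314. 267.] 2850 med [ 657.8 -262.5   32.4] rect [ 658.2 -263.4] [44.8 45. ] 9.3
```

Request:
{"name": "arm_command", "arguments": {"plan": [0.036,-0.435,-0.15,0,0.036,-0.435,-0.5,0,0.036,-0.435,-0.8,0,0.036,-0.435,-0.8,0,0,0,-0.8,0,0,0,-0.8,0,0,0,-0.8,0,0,0,-0.8,0,0,0,-0.8,0,0,0,-0.8,0,0,0,-0.8,0,0,0,-0.8,0,0,0,-0.2,0,0,0,0,0,0,0,0,0]}}

```text
time_s: 21.22
eef_pos: [659.3, -264.0, 6.3]
tcp_rot: [2.031, 2.397, 0.0]
contact_force: [1.0, -0.2, 0.0]
width: 0.998
finger_force: 0.0
```

Request:
{"name": "arm_command", "arguments": {"plan": [0,0,0,0,0,0,0,0,0,0,0,0,0,0,0,0,0,0,0,0,0,0,0,0,0,0,0,0], "jaw": 1}}

```text
time_s: 21.8
eef_pos: [659.9, -264.4, 7.8]
tcp_rot: [2.03, 2.396, 0.001]
contact_force: [-1.3, 0.2, 6.8]
width: 0.52
finger_force: 61.6
```

Request:
{"name": "arm_command", "arguments": {"plan": [0,0,0.3,0,0,0,0.8,0,0,0,0.9,0,0,0,0.9,0,0,0,0.9,0,0,0,0.7,0,-0.213,0.491,0,0,-0.426,0.982,0,0,-0.426,0.982,0,0,-0.426,0.982,0,0,-0.426,0.982,0,0,-0.426,0.982,0,0,-0.426,0.982,0,0,-0.426,0.982,0,0,-0.426,0.982,0,0,-0.426,0.982,0,0,-0.426,0.982,0,0,-0.426,0.982,0,0,-0.426,0.982,0,0,-0.426,0.982,0,0]}}

```text
time_s: 23.47
eef_pos: [542.4, 2.5, 95.9]
tcp_rot: [-2.03, -2.396, 0.001]
contact_force: [-0.4, -0.0, -1.1]
width: 0.519
finger_force: 61.3
```

Request:
{"name": "arm_command", "arguments": {"plan": [-0.426,0.982,0,0,-0.426,0.982,0,0,-0.426,0.982,0,0,-0.426,0.982,0,0,-0.426,0.982,0,0,-0.426,0.982,0,0,-0.426,0.982,0,0,-0.426,0.982,0,0,-0.213,0.491,0,0,0,0,0,0,0,0,0,0,0,0,0,0]}}

```text
time_s: 24.47
eef_pos: [471.7, 167.6, 96.2]
tcp_rot: [2.031, 2.397, -0.0]
contact_force: [-0.2, 0.6, -1.0]
width: 0.518
finger_force: 61.3
```

```bash
python3 - <<'E'
from h import *
m,p,d,w=look("w9"); comps(w,((115,140),(38,46),(5,13)),300)
E
```

```text
t 24.4667 tcp [471.7 167.6  96.2] toolY deg 9.45 tz [-0. -0. -1.] w 0.518 F [-0.2  0.6 -1. ]
z mode 0.6233870581872907
115 [320. 341.] 20257 med [471.8 172.3 121.2] rect [474.3 169.8] [68.3 45.8] 30.3
38 [320. 103.] 9872 med [460.3 242.5  41.8] rect [460.3 242.2] [64.  29.6] 9.5
5 [318.   1.] 470 med [451.3 289.8   9.6] rect [451.3 289.8] [56.2  2.3] 9.1
5 [309. 111.] 2204 med [454.4 229.1   9.8] rect [459.2 242.1] [74.5 40.3] 9.5
5 [613. 142.] 1012 med [613.7 249.6  10. ] rect [621.  247.4] [20.8 58.9] 16.6
5 [318. 230.] 4731 med [469.2 176.8   9.7] rect [470.3 175.9] [56.  39.2] 10.5
5 [559. 346.] 1074 med [625.1 130.2   9. ] rect [629.7 130.7] [91.2 14.8] 18.3
```

View pics/w9.png

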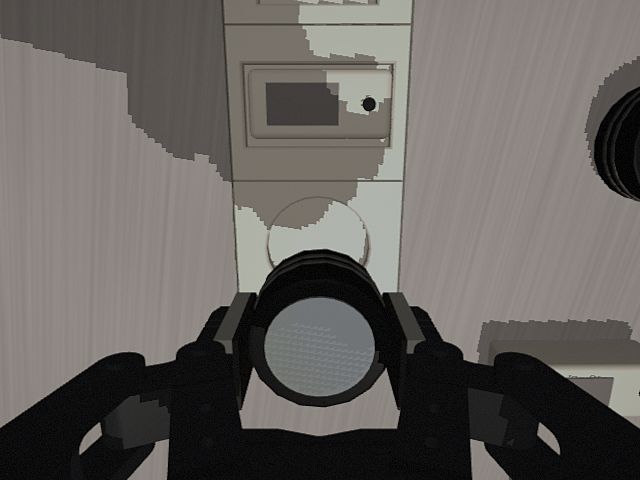

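The loupe is held level above the round recess at (318,240) and the logger is seated at (320,103). I lower it 78 mm.

Request:
{"name": "arm_command", "arguments": {"plan": [0,0.01,-0.5,0,0,0,-0.8,0,0,0,-0.8,0,0,0,-0.8,0,0,0,-0.5,0,0,0,-0.2,0,0,0,-0.1,0,0,0,-0.1,0,0,0,-0.1,0,0,0,0,0,0,0,0,0]}}

```text
time_s: 25.43
eef_pos: [472.0, 168.4, 18.7]
tcp_rot: [2.03, 2.397, 0.001]
contact_force: [-0.2, 0.2, -0.4]
width: 0.515
finger_force: 61.3
```

Request:
{"name": "arm_command", "arguments": {"plan": [0,0,0,0,0,0,0,0,0,0,0,0,0,0,0,0], "jaw": 0.3}}

```text
time_s: 25.77
eef_pos: [471.8, 168.3, 18.6]
tcp_rot: [2.031, 2.397, 0.001]
contact_force: [0.3, -0.6, 0.1]
width: 0.703
finger_force: 0.0
```

Request:
{"name": "arm_command", "arguments": {"plan": [0,0,0.2,0,0,0,0.5,0,0,0,1,0,0,0,1,0,0,0,1,0,0,0,1,0,0,0,1,0,0,0,1,0,0,0,1,0,0,0,1,0,0,0,0,0,0,0,0,0]}}

```text
time_s: 26.77
eef_pos: [472.3, 168.5, 194.0]
tcp_rot: [2.03, 2.396, 0.004]
contact_force: [0.3, 0.1, -0.2]
width: 0.698
finger_force: 0.0
```

```bash
python3 - <<'E'
from h import *
m,p,d,w=look("w10"); comps(w,((55,75),(44,54),(38,43.5),(14,24)),60)
E
```

```text
t 26.7667 tcp [472.3 168.5 194. ] toolY deg 9.46 tz [ 0.003  0.001 -1.   ] w 0.698 F [ 0.3  0.1 -0.2]
z mode 0.33685734807400536
55 [317. 296.] 135 med [479.6 120.9  63.1] rect [479.7 119.8] [7.8 6.6] 18.0
55 [509. 459.] 309 med [655.3   2.4  55.5] rect [655.5   1.8] [20.3 25.9] 42.6
44 [317. 287.] 451 med [478.9 121.9  47.7] rect [480.2 119.3] [19.1 19.5] 9.5
44 [493. 450.] 71 med [643.2   7.   51.4] rect [643.4   5.8] [ 3.1 13.6] 4.2
38 [319.  13.] 1846 med [451.4 300.3  41.7] rect [451.5 300.7] [45.8 15.1] 9.7
38 [318. 111.] 4244 med [460.7 242.4  41.8] rect [460.5 242.2] [64.  29.7] 9.4
38 [318. 218.] 2764 med [472.7 170.5  42.2] rect [472.9 169.6] [45.2 44.6] 10.1
38 [317. 276.] 61 med [478.6 127.9  40.8] rect [478.6 125.4] [18.7  6.9] 12.6
14 [316.  34.] 3814 med [452.4 289.7  17.5] rect [450.5 296.3] [88.1 35.5] 9.4
14 [318.  32.] 191 med [451.5 293.4  19.4] rect [452.3 293.8] [44.8  1.3] 8.7
14 [316. 158.] 13734 med [462.7 206.8  17.7] rect [465.7 205.2] [ 88.2 147.3] 9.4
14 [533. 134.] 551 med [614.7 252.5  19. ] rect [623.9 253. ] [27.9 63.2] 3.1
14 [317. 187.] 66 med [469.  190.6  20.8] rect [468.6 187.7] [36.1  8.7] 13.0
14 [317. 266.] 92 med [478.6 127.8  18.6] rect [479.5 125.2] [19.3  7.6] 5.9
14 [497. 292.] 617 med [623.6 130.   19. ] rect [630.3 130. ] [93.2 18. ] 20.7
14 [635. 397.] 232 med [772.8  51.6  17. ] rect [772.8  53.5] [ 9.  32.8] 17.7
```

All three are seated. Now the cover.

Request:
{"name": "arm_command", "arguments": {"plan": [-0.015,-0.98,0.1,-0.16,-0.015,-0.98,0.1,-0.16,-0.015,-0.98,0.1,-0.16,-0.015,-0.98,0.1,-0.16,-0.015,-0.98,0.1,-0.16,-0.015,-0.98,0.1,-0.16,-0.015,-0.98,0.1,-0.16,-0.015,-0.98,0.1,-0.16,-0.015,-0.98,0.1,-0.16,-0.015,-0.98,0.1,-0.16,-0.015,-0.98,0.1,-0.16,-0.015,-0.98,0.1,-0.16,-0.015,-0.98,0.1,-0.16,-0.015,-0.98,0.1,-0.16,-0.015,-0.98,0.1,-0.16,-0.015,-0.98,0.1,-0.16,-0.015,-0.98,0.1,-0.16,-0.015,-0.98,0.1,-0.16,-0.015,-0.98,0.1,-0.16,-0.015,-0.98,0.1,-0.16], "jaw": 0}}

```text
time_s: 28.48
eef_pos: [464.7, -224.3, 231.1]
tcp_rot: [-2.319, -2.116, 0.001]
contact_force: [-0.6, -0.0, 0.1]
width: 0.997
finger_force: 0.0
```

Request:
{"name": "arm_command", "arguments": {"plan": [0,-0.7,0,0,0,-0.1,0,0,0,0,0,0,0,0,0,0,0,0,0,0,0,0,0,0]}}

```text
time_s: 28.98
eef_pos: [465.6, -238.8, 232.1]
tcp_rot: [-2.319, -2.119, 0.0]
contact_force: [0.9, -0.0, -0.8]
width: 1.004
finger_force: 0.0
```

```bash
python3 - <<'E'
from h import *
m,p,d,w=look("w11"); comps(w,((30,40),(3,9)),300)
E
```

```text
t 28.9833 tcp [ 465.6 -238.8  232.1] toolY deg -5.15 tz [-0.  0. -1.] w 1.004 F [ 0.9 -0.  -0.8]
z mode 0.03606582314162665
30 [317. 206.] 1403 med [ 464.6 -236.    35.4] rect [ 464.3 -237.6] [59.5 15.6] 85.1
3 [317. 178.] 18566 med [ 466.1 -208.1    5.6] rect [ 464.5 -238.3] [280.6  56.1] 85.0
```

View pics/w11.png

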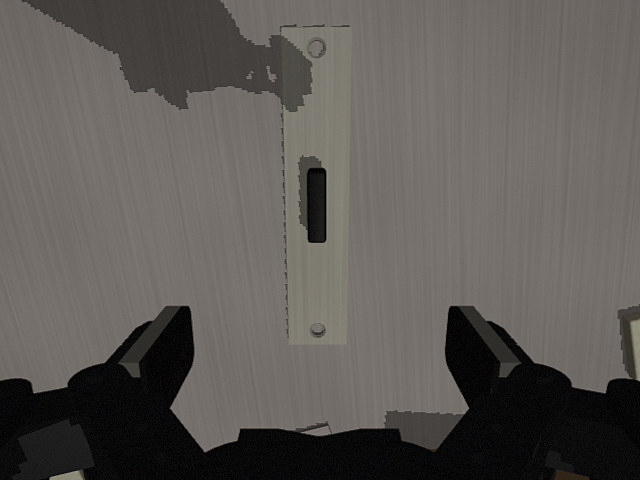

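The cover is fully in view: holes at (317,47) and (318,330), bar at (317,205). Its centre is (464.5,-238.3) at −5.0°. I descend onto the bar.

Request:
{"name": "arm_command", "arguments": {"plan": [-0.05,0.025,-0.3,0.03,0,0,-0.8,0,0,0,-0.8,0,0,0,-0.8,0,0,0,-0.8,0,0,0,-0.8,0,0,0,-0.8,0,0,0,-0.8,0,0,0,-0.8,0,0,0,-0.8,0,0,0,-0.8,0,0,0,-0.8,0,0,0,-0.8,0,0,0,-0.7,0,0,0,-0.4,0,0,0,0,0,0,0,0,0,0,0,0,0]}}

```text
time_s: 30.53
eef_pos: [465.1, -239.4, 12.9]
tcp_rot: [2.317, 2.121, 0.0]
contact_force: [0.5, 0.0, 0.7]
width: 1.002
finger_force: 0.0
```

Request:
{"name": "arm_command", "arguments": {"plan": [0,0,0,0,0,0,0,0,0,0,0,0,0,0,0,0,0,0,0,0,0,0,0,0,0,0,0,0,0,0,0,0,0,0,0,0,0,0,0,0], "jaw": 1}}

```text
time_s: 31.37
eef_pos: [464.7, -239.3, 12.7]
tcp_rot: [2.317, 2.121, 0.0]
contact_force: [-1.4, 0.6, 5.4]
width: 0.174
finger_force: 59.6
```

Request:
{"name": "arm_command", "arguments": {"plan": [0,0,0.3,0,0,0,0.7,0,0,0,0.9,0,0,0,0.9,0,0,0,0.9,0,0,0,0.8,0,0,0,0.5,0,0,0.4,0,0.1,-0.01,0.92,0,0.12,-0.01,0.92,0,0.12,-0.01,0.92,0,0.12,-0.01,0.92,0,0.12,-0.01,0.92,0,0.12,-0.01,0.92,0,0.12,-0.01,0.92,0,0.12,-0.01,0.92,0,0.12,-0.01,0.92,0,0.12,-0.01,0.92,0,0.12,-0.01,0.92,0,0.12,-0.01,0.92,0,0.12]}}

```text
time_s: 33.03
eef_pos: [461.1, -9.1, 111.4]
tcp_rot: [-2.181, -2.259, 0.002]
contact_force: [0.5, 0.7, -1.5]
width: 0.175
finger_force: 58.6
```

Request:
{"name": "arm_command", "arguments": {"plan": [-0.01,0.92,0,0.12,-0.01,0.92,0,0.12,-0.01,0.92,0,0.12,-0.01,0.92,0,0.12,-0.01,0.92,0,0.12,-0.01,0.92,0,0.12,-0.01,0.92,0,0.12,-0.01,0.92,0,0.12,-0.01,0.92,0,0.12,-0.01,0.92,0,0.12,-0.01,0.92,0,0.12,-0.01,0.92,0,0.12,0,0.92,0,0.12,0,0.6,0,0.05,0,0,0,0,0,0,0,0,0,0,0,0]}}

```text
time_s: 34.45
eef_pos: [459.2, 240.2, 111.8]
tcp_rot: [-2.032, -2.395, 0.002]
contact_force: [0.3, -0.1, -1.8]
width: 0.178
finger_force: 58.6
```

```bash
python3 - <<'E'
from h import *
m,p,d,w=look("w12"); comps(w,((94,120),(122,150),(38,50)),300)
E
```

```text
t 34.45 tcp [459.2 240.2 111.8] toolY deg 9.37 tz [-0.001 -0.001 -1.   ] w 0.178 F [ 0.3 -0.1 -1.8]
z mode 0.4755263353258101
94 [319. 139.] 45994 med [448.6 302.9 104.7] rect [452.3 286.1] [ 56.4 117.6] 9.4
94 [320. 422.] 1226 med [468.8 188.1 104.9] rect [468.  192.3] [28.8 22.1] 7.8
122 [319. 330.] 12802 med [459.  248.9 134.7] rect [457.6 242.1] [59.5 39.3] 77.1
```

View pics/w12.png

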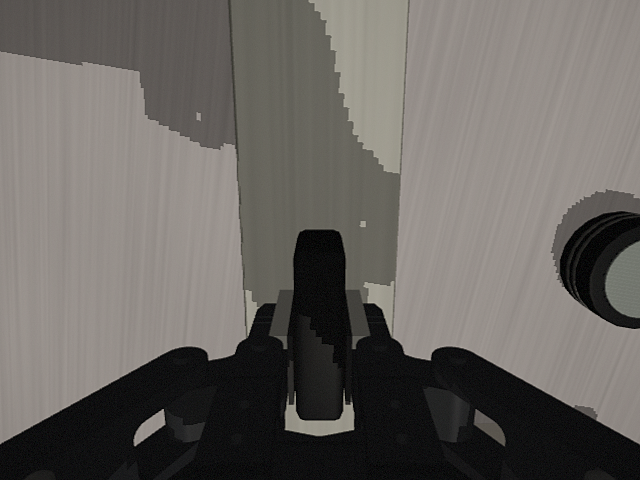

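The wrist view shows the plate held straight, with the bar at (320,325) between the pads and the holes out of view. I compute the offsets in the tray frame from the bar and plate edges, and refine the pins from the earlier frames.

```bash
python3 - <<'E'
from h import *
a=np.radians(9.4); ex=np.array([np.cos(a),np.sin(a)]); ey=np.array([-ex[1],ex[0]]); C=np.array([459.7,241.8])
def loc(w,lo,hi,box):
    z=w[...,2]; q=w[(z>lo)&(z<hi)]; t=np.stack([(q[:,:2]-C)@ex,(q[:,:2]-C)@ey],-1)
    k=(t[:,0]>box[0])&(t[:,0]<box[1])&(t[:,1]>box[2])&(t[:,1]<box[3]); return t[k]
for tag in ("w1","w3","w4","w6","w7","w10"):
    w=np.load(tag+".npz")["w"]
    for s in (-1,1):
        for lo,hi in ((46.5,49),(66,70)):
            t=loc(w,lo,hi,(-15,15,*sorted((s*108,s*142))))
            if len(t)>8:
                c,r=cv2.minEnclosingCircle(t.astype(np.float32)); print(tag,s,lo,len(t),np.round(c,2),round(r,2),t.mean(0).round(2))
    for y0,nm in ((0,"obl"),(74,"sq"),(-74,"rnd")): pass
    t=loc(w,15.5,19,(-55,55,-115,115))
    print(tag,"block x",np.percentile(t[:,0],[.3,99.7]).round(2),"y",t[:,1].min().round(1),t[:,1].max().round(1))
w=np.load("w12.npz")["w"]
t=loc(w,101,108,(-60,60,30,200))
for y0 in range(35,110,10):
    q=t[(abs(t[:,1]-y0)<3)]; print(y0,q[:,0].min().round(2),q[:,0].max().round(2),q[:,0].min()/2+q[:,0].max()/2)
t=loc(w,132,137,(-7.5,7.5,-60,60)); print("bar top y",np.percentile(t[:,1],[0,.5,99.5,100]),len(t), "z plate",np.median(w[...,2][(w[...,2]>101)&(w[...,2]<108)]))
w=np.load("w11.npz")["w"]; z=w[...,2]; q=w[(z>33)&(z<38)]; print(cv2.minAreaRect(q[:,:2].astype(np.float32)))
E
```

```text
w1 -1 46.5 275 [   0.37 -124.52] 10.33 [ 1.1000e-01 -1.2259e+02]
w1 -1 66 25 [   0.13 -123.88] 2.38 [ 1.100e-01 -1.238e+02]
w1 1 46.5 44 [ -0.17 117.19] 5.86 [ -0.39 116.5 ]
w1 block x [-43.93  43.84] y -115.0 110.6
w3 1 46.5 1182 [ -0.61 125.4 ] 10.0 [ -0.56 125.72]
w3 1 66 92 [ -0.57 125.08] 2.48 [ -0.49 125.46]
w3 block x [-44.3   43.59] y -47.4 111.2
w4 1 46.5 600 [ -0.38 125.37] 9.96 [ -0.4  125.54]
w4 1 66 46 [ -0.5  125.65] 2.58 [ -0.3  125.46]
w4 block x [-44.    43.75] y -110.9 110.7
w6 block x [-44.26  43.49] y -115.0 110.9
w7 -1 46.5 345 [ 7.0000e-02 -1.2436e+02] 10.38 [ 5.0000e-02 -1.2258e+02]
w7 -1 66 29 [  -0.16 -123.7 ] 2.43 [-5.0000e-02 -1.2374e+02]
w7 1 46.5 699 [ -0.42 125.26] 10.06 [ -0.42 124.72]
w7 1 66 52 [ -0.38 124.91] 2.49 [ -0.36 124.99]
w7 block x [-44.   43.7] y -115.0 110.7
w10 -1 46.5 371 [ 3.0000e-02 -1.2457e+02] 10.18 [   0.13 -122.91]
w10 -1 66 28 [-1.1000e-01 -1.2427e+02] 2.46 [-2.000e-02 -1.241e+02]
w10 block x [-43.95  43.75] y -115.0 73.0
35 -28.06 28.03 -0.015410473814073455
45 -28.23 28.1 -0.06329628286689726
55 -28.14 27.98 -0.07654203727763687
65 -28.21 27.87 -0.16704784487994395
75 -28.2 27.92 -0.1388974132933587
85 -28.25 28.02 -0.11187594475426721
95 -28.22 28.03 -0.09107376505217246
105 -28.15 27.91 -0.11629115753841113
bar top y [-30.85376457 -29.16089152  29.44228309  29.87570256] 8072 z plate 104.73661161541656
((565.4979858398438, -381.70758056640625), (47.098907470703125, 404.38409423828125), 35.06551742553711)
```

Pins and plate agree to within about 0.7 mm. I nudge y by +0.7 and lower to just above the pins.

Request:
{"name": "arm_command", "arguments": {"plan": [-0.005,0.035,-0.2,0.02,0,0,-0.4,0,0,0,-0.4,0,0,0,-0.25,0,0,0,0,0,0,0,0,0,0,0,0,0,0,0,0,0]}}

```text
time_s: 35.17
eef_pos: [460.0, 241.6, 87.5]
tcp_rot: [2.031, 2.397, 0.001]
contact_force: [-0.4, -0.1, -1.9]
width: 0.175
finger_force: 58.6
```

```bash
python3 - <<'E'
from h import *
a=np.radians(9.45); ex=np.array([np.cos(a),np.sin(a)]); ey=np.array([-ex[1],ex[0]]); C=np.array([459.7,241.8])
m,p,d,w=look("w13"); z=w[...,2]
def L(lo,hi): 
    q=w[(z>lo)&(z<hi)][:,:2]-C; return np.stack([q@ex,q@ey],-1)
t=L(76,83); 
for y0 in (45,75,105): q=t[abs(t[:,1]-y0)<3]; print(y0,q[:,0].min(),q[:,0].max())
t=L(107,112); t=t[abs(t[:,0])<7.5]; print("bar y",t[:,1].min(),t[:,1].max())
p2,_=viewer.grab_frame("scene"); q=p2[140:240,340:510]; p3,_=viewer.grab_frame("side"); q3=p3[150:260,180:310]
f=lambda x:cv2.resize(x,(520,290),interpolation=cv2.INTER_CUBIC)
cv2.imwrite("pics/c13.png",np.vstack([f(q),f(q3)])[:,:,::-1])
E
```

```text
t 35.1667 tcp [460.  241.6  87.5] toolY deg 9.46 tz [ 0.  0. -1.] w 0.175 F [-0.4 -0.1 -1.9]
45 -27.173929574878564 29.12091554313814
75 -27.27247757018523 29.020914591056762
105 -27.22034428378285 28.916909881151334
bar y -29.050376961503957 31.465539269634927
```

View pics/c13.png

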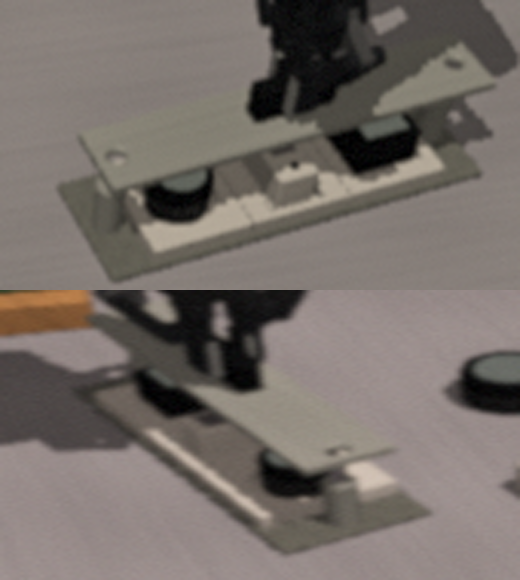

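The plate sits just above the pins, with both holes over them. I make a −0.7 mm x correction and lower slowly, watching the force.

Request:
{"name": "arm_command", "arguments": {"plan": [-0.035,-0.015,0,0,0,0,-0.1,0,0,0,-0.15,0,0,0,-0.15,0,0,0,-0.15,0,0,0,-0.1,0,0,0,0,0,0,0,0,0]}}

```text
time_s: 35.98
eef_pos: [458.9, 241.1, 74.1]
tcp_rot: [-2.031, -2.397, 0.001]
contact_force: [0.5, -0.3, -1.0]
width: 0.179
finger_force: 58.6
```

```bash
python3 - <<'E'
from h import *
a=np.radians(9.45); ex=np.array([np.cos(a),np.sin(a)]); ey=np.array([-ex[1],ex[0]]); C=np.array([459.7,241.8])
m,p,d,w=look("w14"); z=w[...,2]
def L(lo,hi): 
    q=w[(z>lo)&(z<hi)][:,:2]-C; return np.stack([q@ex,q@ey],-1)
t=L(60,75); print(np.median(z[(z>60)&(z<75)]))
for y0 in (45,75,105): q=t[abs(t[:,1]-y0)<3]; print(y0,q[:,0].min(),q[:,0].max())
t=L(92,101); t=t[abs(t[:,0])<7.5]; print("bar y",t[:,1].min(),t[:,1].max())
E
```

```text
t 35.9833 tcp [458.9 241.1  74.1] toolY deg 9.46 tz [-0.001 -0.    -1.   ] w 0.179 F [ 0.5 -0.3 -1. ]
67.03393693512315
45 -28.416575917927737 27.735694287370833
75 -28.466518817862696 27.85948005490013
105 -28.405681546562597 27.819947778607265
bar y -29.484399171884657 31.137233927198153
```

Request:
{"name": "arm_command", "arguments": {"plan": [0.005,0,-0.1,0,0,0,-0.15,0,0,0,-0.15,0,0,0,-0.1,0,0,0,-0.1,0,0,0,-0.03,0,0,0,0,0,0,0,0,0]}}

```text
time_s: 36.7
eef_pos: [459.1, 241.2, 61.7]
tcp_rot: [-2.031, -2.397, 0.0]
contact_force: [0.2, -0.2, -2.1]
width: 0.174
finger_force: 58.6
```

```bash
python3 - <<'E'
from h import *
m,p,d,w=look("w15"); z=w[...,2]; q=z[(z>48)&(z<62)]; print(np.median(q))
E
```

```text
t 36.7 tcp [459.1 241.2  61.7] toolY deg 9.45 tz [-0. -0. -1.] w 0.174 F [ 0.2 -0.2 -2.1]
54.655659559114866
```

Request:
{"name": "arm_command", "arguments": {"plan": [0,0,-0.035,0,0,0,0,0,0,0,0,0]}}

```text
time_s: 37.0
eef_pos: [459.2, 241.2, 61.0]
tcp_rot: [2.031, 2.397, 0.0]
contact_force: [0.1, -0.1, -2.3]
width: 0.171
finger_force: 58.6
```

Request:
{"name": "arm_command", "arguments": {"plan": [0,0,0,0,0,0,0,0,0,0,0,0,0,0,0,0,0,0,0,0,0,0,0,0], "jaw": 0.4}}

```text
time_s: 37.5
eef_pos: [459.2, 241.2, 61.1]
tcp_rot: [2.031, 2.397, 0.0]
contact_force: [-0.7, 0.1, -0.2]
width: 0.596
finger_force: 0.0
```

Request:
{"name": "arm_command", "arguments": {"plan": [0,0,0.2,0,0,0,0.5,0,0,0,1,0,0,0,1,0,0,0,1,0,0,0,1,0,0,0,1,0,0,0,1,0,0,0,1,0,0,0,0.5,0,0,0,0,0,0,0,0,0,0,0,0,0]}}

```text
time_s: 38.58
eef_pos: [458.5, 240.8, 224.1]
tcp_rot: [-2.03, -2.396, 0.002]
contact_force: [-0.4, -0.4, -0.2]
width: 0.602
finger_force: 0.0
```

```bash
python3 - <<'E'
from h import *
m,p,d,w=look("w16"); comps(w,((51,57),(78,88),(29,36)),200)
z=w[...,2]; q=w[(z>51)&(z<57)&(abs(w[...,0]-460)<90)]; A=np.c_[q[:,:2]-q[:,:2].mean(0),np.ones(len(q))]; print("plane",np.linalg.lstsq(A,q[:,2],rcond=None)[0])
E
```

```text
t 38.5833 tcp [458.5 240.8 224.1] toolY deg 9.45 tz [-0.001 -0.001 -1.   ] w 0.602 F [-0.4 -0.4 -0.2]
z mode 0.3185538835169268
51 [321. 182.] 25341 med [456.4 275.7  53.7] rect [460.1 242.3] [ 56.2 280.8] 9.4
78 [321. 220.] 1931 med [459.8 244.1  83.4] rect [460. 243.] [15.5 59.1] 9.6
29 [544. 228.] 4655 med [641.2 255.5  32.6] rect [642.3 254.5] [63.1 63.3] 26.8
29 [497. 362.] 222 med [639.  130.   31.4] rect [636.6 130.5] [ 9.  28.1] 89.1
plane [ 1.61766084e-03 -5.79361344e-04  5.36820052e+01]
```

View pics/w16.png

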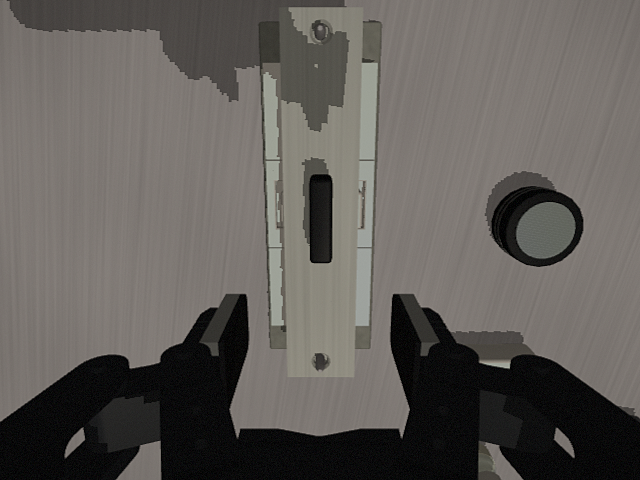

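The cover lies flat (top at 53.7 mm, level), with both pins showing through the holes at (321,31) and (320,361). I hand in.

```bash
python3 -c "
from h import *
print(arm.hand_in())"
```

```text
the job is handed in; nothing more can be done
None
```

The loupe, thread counter and logger are each seated in their own nest, and the cover lies flat on both posts with both pins through its holes. I left the oversized loupe and logger alone and handed the job in at about 38.6 s of the 102 s allowed; no verdict came back.

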